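# Peel a weighing tray off its stack and hold it before the ioniser

### The job

The weighing trays cling together with static. Press the ioniser's pedal all the way down to its stop and let it spring back up, then peel only the blue top tray off the white ones by lifting its grip-tab corner first while the opposite corner stays down. Carry it to the ioniser and finish still holding it in the gripper, level and still in the air in front of the middle of the grille with its middle at the hold point about 13 cm off the grille; do not touch the ioniser, shift the rack or disturb the jar, the ring weight and the brush.

Things in the scene. Friction and masses are not known exactly. Their poses are not given: they have to be found in the camera images.
- tray: Blue square plastic weighing tray, about 60 g, top of the stack. Rim 105 x 105 mm, 13 to 16 mm above the origin; pan 84 x 84 mm. Origin: centre of the pan's underside, 27 mm above the bench on the stack; x and y along the sides, z up. Grip fin outside its -x -y corner. Its rim lies on the white rim below, its pan sits 13 mm deep in the white tray with 5 mm play all round. Too wide to grasp across.
- tray_tab (a point): Middle of the blue tray's upright grip fin, 57 mm above the bench on the stack. The fin is 10 mm thick along the tray's diagonal (the direction from tray_middle to here, 86 mm), 28 mm wide across it, and 28 mm tall: from the top of the rim and ear, 14 mm below this point, to 14 mm above it.
- tray_far_corner (a point): Rim corner of the blue tray diagonally opposite its fin, at the rim's underside; 40 mm above the bench on the stack. Lifting the fin while the tray turns about this corner takes about half the pull of a straight lift.
- tray_middle (a point): Middle of the blue tray's pan, 8 mm above its underside. On the stack the tray clings to the white one at the middle of each of its four sides, with about 2 N a side; a side comes free once it has risen about 8 mm.
- rack: Three white trays on a square steel foot 130 x 130 x 8 mm, about 2 kg together, loose on the bench: a hard pull or push shifts or tips it. Origin: centre of the foot's underside; x and y as in the blue tray. Top rim 40 mm above the bench. The white trays have fins like the blue one's, one at each of the three other corners, the tallest reaching 68 mm above the bench.
- pedal (a joint): Hinge of the pedal: 0 up (at rest), 0.22 rad fully down at its stop. Spring: at the yellow pad about 4 N starts it and 8 N holds it at the stop; it springs back up when let go.
- pedal_pad (a point): Top of the yellow pad on the pedal plate where to press, 100 mm from the hinge; about 60 mm above the bench when up, about 39 mm when down at the stop. The plate is 76 mm wide and lies on this point 30 mm short of its free end.
- pedal_base: Grey base of the pedal, 160 x 90 mm, 10 mm thick, fixed to the bench. Origin: centre of its underside; the hinge is towards its +x end (60 mm from the origin, 30 mm up, along y) and the free end of the pedal plate points to its -x.
- ioniser: White bench blower with a round black grille, 80 mm deep (x), 160 mm wide (y), 210 mm tall, fixed. Origin: centre of its underside; the grille is on its -x face, its middle 130 mm above the bench and 35 mm from the origin.
- hold_point (a point): Where the middle of the tray is to be held: 130 mm straight out from the middle of the ioniser's front, 130 mm above the bench.
- jar: Bystander: small sample jar 48 mm across, 75 mm tall, origin under its centre.
- ring_weight: Bystander: dark steel ring 68 mm across, 22 mm tall, lying flat, origin under its centre.
- brush: Bystander: brush 160 mm long lying on the bench, origin under its middle.
Not all that is in view belongs to the job. Of the things that look like the pedal_base, take the one that is farthest to the robot's left at the start. Leave any green look-alike of the tray alone.

How it is judged:
On the way, in this order (a step that is already met when the one before it is completed fails the run):
1. the pedal is pressed down to its stop (value of joint pedal above 0.2 rad), for 0.1 s.
2. the pedal is let up again (value of joint pedal below 0.04 rad), for 0.1 s.
3. the tab corner of the blue tray is up by 15 mm or more while the opposite corner is still down (within 6 mm) (z of tray_tab in the frame of rack above 0.072 m and z of tray_far_corner in the frame of rack below 0.046 m), for 0.05 s.
At the end, for the whole second after the job is handed in: The blue tray is held in the gripper, its middle within 40 mm of the hold point in front of the grille, level within 15 degrees, still, touching nothing but the fingers; the pedal is up; the rack with the white trays stands flat within 30 mm of where it was, and so does each bystander (distance between tray_middle and hold_point below 0.04 m and angle between tray's own z axis and vertical below 0.26 rad and height (world z) of tray above 0.08 m and contact force between tray and the fingers above 1 N and linear speed of tray below 0.03 m/s and contact force between tray and rack below 0.05 N and contact force between tray and ioniser below 0.05 N and value of joint pedal below 0.04 rad and height (world z) of rack below 0.005 m and angle between rack's own z axis and vertical below 0.05 rad and distance of each of rack, jar, ring_weight, brush from where it was at the start of the episode below 0.03 m); the arm keeps its last pose, push and grip.
It fails at once if the ioniser is touched (contact force between ioniser and anything else above 1 N).
It fails at once if the rack is shifted or lifted by more than 30 mm (distance of rack from where it was at the start of the episode above 0.03 m).
It fails at once if a bystander is moved by more than 30 mm (distance of any of jar, ring_weight, brush from where it was at the start of the episode above 0.03 m).
It also fails if it takes over 59 s, if anything falls off the work surface, if the arm or the gripper's body presses on something with over 40 N, if the wrist force passes 120 N, or if a joint passes its speed limit or range.

### The arm

A 6-joint arm with a two-finger parallel gripper is mounted at the origin on the work surface. World frame = base frame: x ahead of the robot, y to its left, z up, the work surface at z = 0. Lengths are in m, angles in rad, forces in N, time in s.
With the tool pointing down it reaches from about 0.3 to 0.775 m from the base axis. Payload 14.6 kg.
Tool frame: the origin (TCP) lies between the finger pads; the fingertips stand 22 mm ahead of it and the grasp point (between the pads) lies 3 mm ahead of it (ctrl.tip_reach is the distance from the TCP to the fingertips, in m); z points along the fingers, y is the direction in which the jaws open and shut (so a half turn about z gives the same grasp; the last joint's range is limited). The gripper opens to 94 mm and grips with 3 to 60 N. Pads are 16 mm wide; open, the fingers measure 119 mm over their backs; the gripper's body (75 mm by 177 mm) begins 78 mm behind the grasp point.
Start: joints at [-0.067, 0.3, 1.521, -0, 1.321, -0.067], TCP at [0.55, -0, 0.227] pointing down, gripper open.
Joint ranges: [-3.03, 3.03], [-0.79, 2.21], [0.23, 2.52], [-1.04, 4.18], [0, 3.07], [-2.55, 2.55]. Speed limits (rad/s): [2.22, 2.22, 2.57, 3.14, 3.14, 3.14].

### API

Orientations are given as [roll, pitch, yaw] about the fixed x, y, z axes, in that order (R = Rz(yaw) Ry(pitch) Rx(roll)).
In Python, from station import ctrl gives the robot as it stands. The module is installed in compiled form; this text tells all that it offers.
- The arm moves only by the shell command python3 -m creep 'ROWS' [OPENING] [FORCE]. ROWS is a JSON object of lists of equal length, an entry for each row: "xyz": the shift along the tool's x, y, z in mm, a list of three; "spin": the turn about the tool's z in rad. In form: {"xyz": [[tx, ty, tz], ...], "spin": [spin, ...]}. A call has 1 to 5 rows; each row shifts and turns the commanded pose from where the row before left it, along the tool's axes as they then stand; what a row does not reach is not made up. A row lasts 1/8 s, in which the tool goes at most 62.5 mm and 10.7 degrees, less where a joint would pass 70% of its speed; a pose out of reach is approached as far as the arm can. A call with a gripper value outside its range is refused whole. OPENING is the finger opening in mm, from 0 to 94, set as the call begins (- or left out, the last holds). The fingers move at their own pace and stop on an object; FORCE is the grip in N (left out, the last holds). Time passes only in rows, so rows that do not move let the fingers close. It gives the time, the measured TCP pose, the force and the opening at its end, in the units of the state.
- ctrl.get_obs(): the state, without advancing time (a new reading comes with each control period).
- ctrl.camera(name): name is "scene" or "side" or "wrist"; returns the picture (384x512x3 uint8, red, green, blue); there is no depth.
- ctrl.camera_model(name): a dict with "fx", "fy", "cx", "cy" (pixels), "R" (3x3) and "t" (3): a world point X has camera coordinates R X + t. Camera axes: x right, y down, z forward; pixel columns grow to the right and rows downward; lengths in m; the calibration is good to about 2 mm. A picture is of the moment at which its call begins: read the wrist's pose just before it. camera_model takes no time and is no camera call; for the wrist camera it gives the pose at the moment of the call.
- ctrl.hand_in(): hands the job in, once; it reports no verdict.
The state is a dict: "time_s": time; "qpos": joint angles; "joint_vel": joint speeds; "tau": joint torques, N m; "ee_pos": TCP position; "eef_rot": TCP orientation; "force": force on the tool from outside, world axes, zero at the start; "moment": the same for the moment, N m; "grip_width": finger opening in m.
Only numpy, scipy, OpenCV 4.12 (cv2) and the standard library are available. Lean on these libraries where they do the work, as an engineer would, in place of code of your own. Each camera call takes 0.05 s, during which the arm holds its last target.

## Working session

There is one attempt and no reset: what is moved stays moved. The work goes in short steps, Python scripts to look and compute and a shell command to move; the robot and the scene stay as the last step left them, time stands still between calls to the robot, and variables do not carry over. Pictures are saved under pics/ and viewed, and the job is handed in when it is done.

```bash
mkdir -p pics; cat > h.py <<'E'
import numpy as np, cv2
from station import ctrl
def snap(n,f):
    m=ctrl.camera_model(n); im=ctrl.camera(n); np.save(f'pics/{f}.npy',im)
    import json; json.dump({k:np.array(v).tolist() for k,v in m.items()},open(f'pics/{f}.json','w'))
    cv2.imwrite(f'pics/{f}.png',im[:,:,::-1]); return im,m
def load(f):
    import json; return np.load(f'pics/{f}.npy'),json.load(open(f'pics/{f}.json'))
def ray(m,u,v):
    R=np.array(m['R']);t=np.array(m['t']); d=R.T@np.array([(u-m['cx'])/m['fx'],(v-m['cy'])/m['fy'],1]); return -R.T@t,d/np.linalg.norm(d)
def onz(m,u,v,z):
    o,d=ray(m,u,v); return o+d*(z-o[2])/d[2]
def tri(m1,p1,m2,p2):
    o1,d1=ray(m1,*p1);o2,d2=ray(m2,*p2)
    s=np.linalg.lstsq(np.c_[d1,-d2],o2-o1,rcond=None)[0]; a=o1+s[0]*d1;b=o2+s[1]*d2
    return (a+b)/2,np.linalg.norm(a-b)
def proj(m,X):
    c=np.array(m['R'])@np.array(X)+np.array(m['t']); return [m['fx']*c[0]/c[2]+m['cx'],m['fy']*c[1]/c[2]+m['cy']]
E
python3 - <<'E'
from h import *
for n in("scene","side","wrist"): snap(n,n+"0")
o=ctrl.get_obs();print(o['time_s'],o['ee_pos'],o['eef_rot'],o['force'],o['grip_width'],ctrl.tip_reach)
for n in("scene","side","wrist"):
    m=ctrl.camera_model(n); print(n, ray(m,m['cx'],m['cy']))
E
```

```text
0.15 [ 5.49822960e-01 -6.69101035e-08  2.27030635e-01] [-3.14073342e+00 -3.54358880e-05  1.57079317e+00] [ 0.14012664 -0.45811923  0.09465994] 0.09365045824247356 0.022
scene (array([ 1.58776049, -0.1194824 ,  0.87628584]), array([-0.79239008,  0.08153288, -0.60454144]))
side (array([0.3623313 , 0.91306572, 0.67263049]), array([ 0.18923129, -0.83857326, -0.51086829]))
wrist (array([0.55079287, 0.07405777, 0.38512839]), array([-8.10633443e-04, -2.52524140e-01, -9.67590255e-01]))
```

View pics/scene0.png

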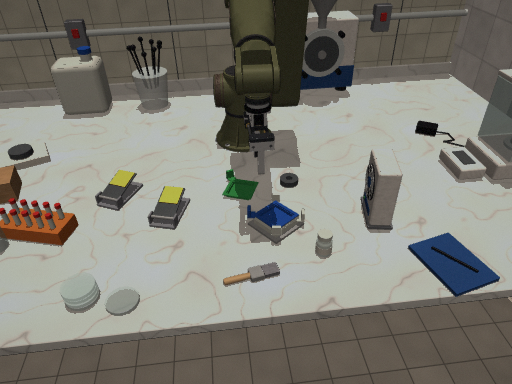

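View pics/side0.png

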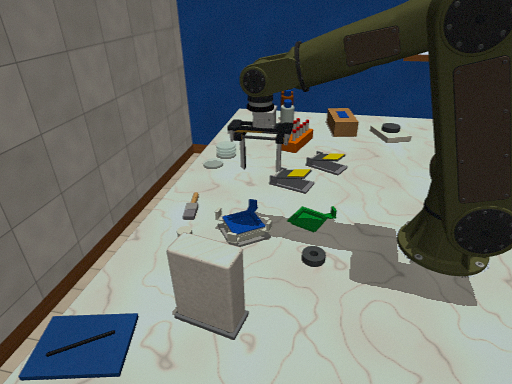

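View pics/wrist0.png

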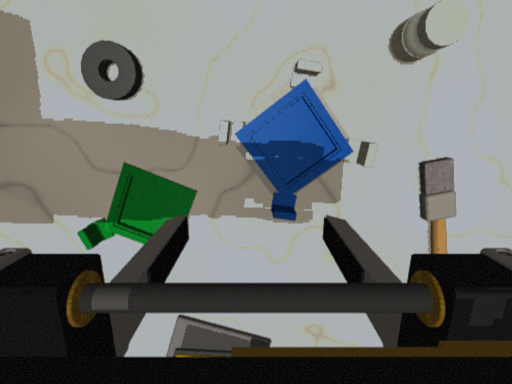

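```bash
python3 - <<'E'
from h import *
a,ms=load('scene0');b,md=load('side0')
def crop(im,x,y,w,h,s): return cv2.resize(im[y:y+h,x:x+w],None,fx=s,fy=s,interpolation=cv2.INTER_CUBIC)
cv2.imwrite('pics/c1.png',np.vstack([crop(a,90,160,130,75,6)[:,:780],crop(b,240,140,130,60,6)[:,:780]])[:, :, ::-1][:800])
cv2.imwrite('pics/c1.png',np.hstack([crop(a,90,160,100,70,4),crop(b,260,140,100,70,4)])[:,:,::-1])
cv2.imwrite('pics/c2.png',np.hstack([crop(a,215,160,190,80,4)])[:,:,::-1])
cv2.imwrite('pics/c3.png',np.hstack([crop(b,150,185,190,150,4)])[:,:,::-1])
res={}
for nm,im,m in(('scene',a,ms),('side',b,md)):
    hsv=cv2.cvtColor(im,cv2.COLOR_RGB2HSV)
    k=cv2.inRange(hsv,(24,120,80),(35,255,255))
    n,l,st,c=cv2.connectedComponentsWithStats(k)
    for i in range(1,n):
        if st[i,4]>60: print(nm,'yellow',st[i],c[i],onz(m,*c[i],.06))
    k=cv2.inRange(hsv,(100,150,30),(130,255,255))
    n,l,st,c=cv2.connectedComponentsWithStats(k)
    for i in range(1,n):
        if st[i,4]>100: print(nm,'blue',st[i],c[i],onz(m,*c[i],.04))
E
```

```text
scene yellow [110 170  25  17 251] [121.62549801 177.86055777] [ 0.33721322 -0.4716446   0.06      ]
scene yellow [159 186  24  18 306] [170.67647059 194.4379085 ] [ 0.46426588 -0.29151588  0.06      ]
scene blue [301  65  53  24 688] [329.80959302  78.96511628] [-0.49989135  0.52001591  0.04      ]
scene blue [248 201  50  26 696] [273.60632184 214.11637931] [0.59359878 0.03966035 0.04      ]
scene blue [ 409  233   91   63 2698] [453.01297257 263.78428466] [0.87705479 0.49556076 0.04      ]
side yellow [322 153  23   7 100] [333.14 155.91] [ 0.33282057 -0.46816864  0.06      ]
side yellow [287 169  23   8 137] [298.08029197 172.50364964] [ 0.46099272 -0.28708776  0.06      ]
side blue [  177     0   231   145 13222] [247.87233399  45.64574195] [ 1.4790218  -3.75357885  0.04      ]
side blue [ 284   58  149   61 5685] [373.42761653  91.69481091] [ 0.08267995 -1.66091906  0.04      ]
side blue [272  91   9  19 115] [276.73913043  99.43478261] [ 0.7162049  -1.35191298  0.04      ]
side blue [223 199  42  35 713] [244.04488079 219.59747546] [0.59689642 0.0337174  0.04      ]
side blue [  19  314  119   66 5583] [ 81.31542182 347.27189683] [0.8163043  0.54641853 0.04      ]
```

View pics/c1.png

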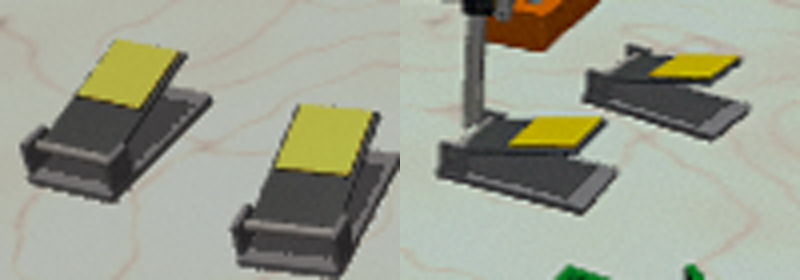

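View pics/c2.png

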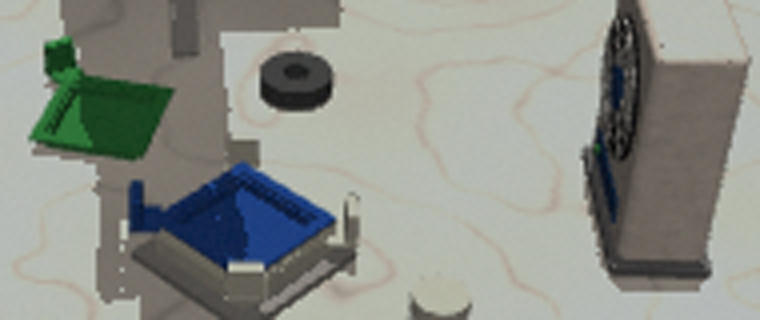

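View pics/c3.png

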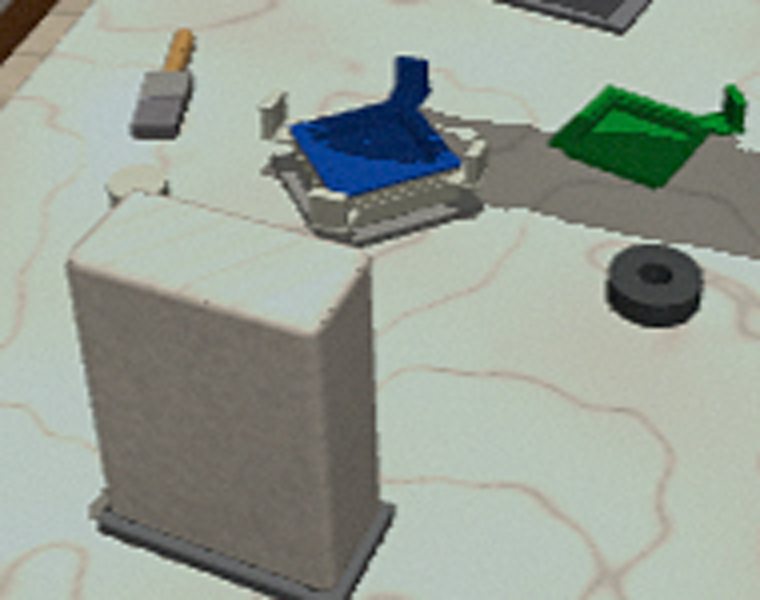

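```bash
python3 - <<'E'
from h import *
w,mw=load('wrist0')
hsv=cv2.cvtColor(w,cv2.COLOR_RGB2HSV)
k=cv2.inRange(hsv,(105,150,40),(130,255,255))
n,l,st,c=cv2.connectedComponentsWithStats(k)
for i in range(1,n):
    if st[i,4]>100: print(st[i],c[i])
for p in [(307,80),(236,131),(353,151),(288,195)]: print(p,onz(mw,*p,.043))
print('fin',onz(mw,284,200,.057),onz(mw,284,194,.071),onz(mw,284,218,.043))
cv2.imwrite('pics/c4.png',cv2.resize(w[50:235,210:400],None,fx=4,fy=4,interpolation=cv2.INTER_CUBIC)[:600,:,::-1])
a,_=load('scene0');b,_=load('side0')
cv2.imwrite('pics/c5.png',np.hstack([cv2.resize(a[140:240,345:415],None,fx=5,fy=5),cv2.resize(b[220:340,160:255],None,fx=4,fy=4)[:500,:]])[:,:,::-1]) if 0 else None
cv2.imwrite('pics/c5.png',cv2.resize(a[140:240,345:415],None,fx=6,fy=6)[:,:,::-1])
cv2.imwrite('pics/c6.png',cv2.resize(b[225:340,160:255],None,fx=5,fy=5)[:,:,::-1])
E
```

```text
[ 236   80  117  140 7734] [293.52598914 144.50685286]
(307, 80) [0.61047612 0.1183092  0.043     ]
(236, 131) [0.52685185 0.06029061 0.043     ]
(353, 151) [0.67134735 0.03609084 0.043     ]
(288, 195) [ 0.59254966 -0.02047501  0.043     ]
fin [ 0.58605907 -0.02305991  0.057     ] [ 0.58435818 -0.01151009  0.071     ] [ 0.58821806 -0.0519665   0.043     ]
```

View pics/c4.png

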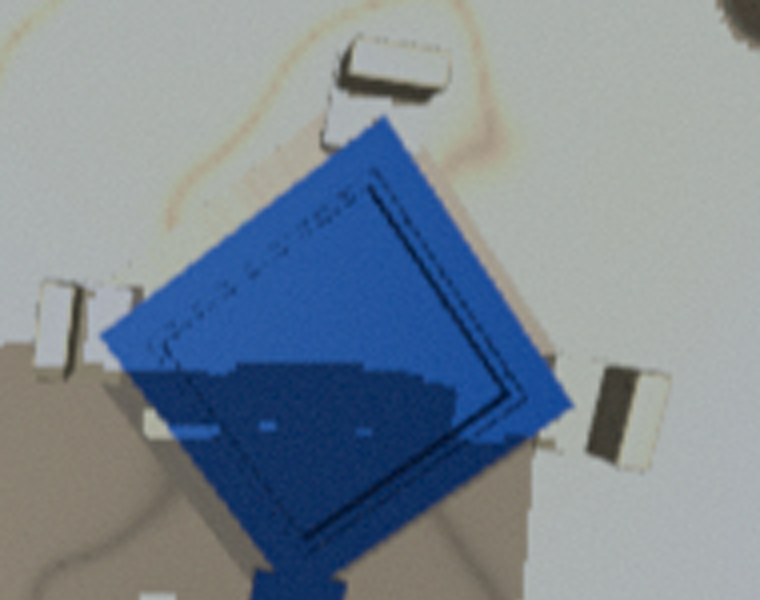

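View pics/c5.png

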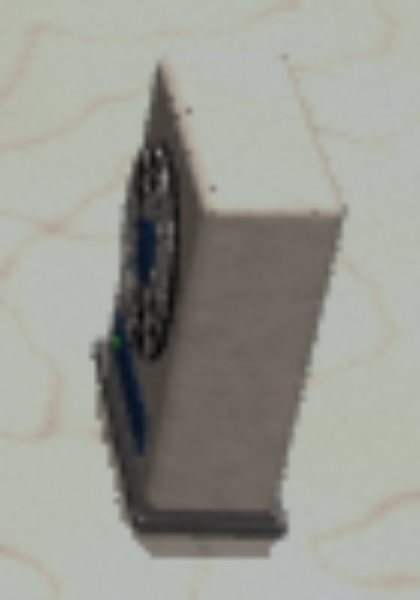

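View pics/c6.png

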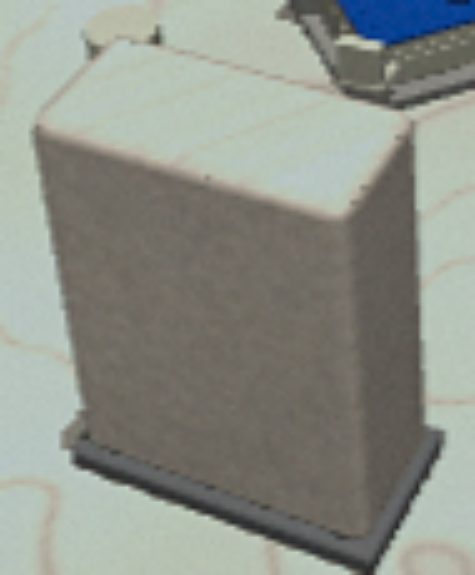

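```bash
python3 - <<'E'
from h import *
_,ms=load('scene0');_,md=load('side0');_,mw=load('wrist0')
S=[(371.7,150),(380,175.5),(402,175.5),(392.5,149.5)]
D=[(242.4,249.4),(184.6,233),(167.4,250.4),(229.4,268.4)]
# match by tri
S3=[onz(ms,*p,.21) for p in S];D3=[onz(md,*p,.21) for p in D]
for p in S3:print('S',p)
for p in D3:print('D',p)
for P in S: print([ (np.round(tri(ms,P,md,q)[0],3),round(tri(ms,P,md,q)[1],4)) for q in D])
print('grille scene centre', onz(ms,345+147/6,140+250/6,.13))
print('fin scene top',onz(ms,215+135/4,160+182/4,.071),'fin mid',onz(ms,215+137/4,160+198/4,.057))
print('fin side top',onz(md,150+412/4,185+58/4,.071))
print('proj fin top wrist',proj(mw,[.585,-.0367,.071]),proj(mw,[.585,-.0367,.043]))
print('jar',onz(ms,325,236,.075),'ring',onz(ms,289,180,.02))
E
```

```text
S [0.52784301 0.36241304 0.21      ]
S [0.66845676 0.33689653 0.21      ]
S [0.67791313 0.39868219 0.21      ]
S [0.5350321  0.42761381 0.21      ]
D [0.51153908 0.37485506 0.21      ]
D [0.65021117 0.34595853 0.21      ]
D [0.66237564 0.40876924 0.21      ]
D [0.52230901 0.43467192 0.21      ]
[(array([0.514, 0.368, 0.203]), np.float64(0.0022)), (array([0.62 , 0.349, 0.243]), np.float64(0.0611)), (array([0.63 , 0.37 , 0.232]), np.float64(0.1105)), (array([0.521, 0.386, 0.187]), np.float64(0.0439))]
[(array([0.547, 0.361, 0.159]), np.float64(0.0786)), (array([0.656, 0.341, 0.203]), np.float64(0.0055)), (array([0.667, 0.361, 0.19 ]), np.float64(0.0466)), (array([0.554, 0.379, 0.14 ]), np.float64(0.0304))]
[(array([0.554, 0.409, 0.179]), np.float64(0.1253)), (array([0.657, 0.384, 0.217]), np.float64(0.0523)), (array([0.667, 0.403, 0.203]), np.float64(0.003)), (array([0.56 , 0.425, 0.16 ]), np.float64(0.0804))]
[(array([0.519, 0.414, 0.221]), np.float64(0.0464)), (array([0.619, 0.392, 0.256]), np.float64(0.0168)), (array([0.628, 0.411, 0.245]), np.float64(0.0636)), (array([0.525, 0.431, 0.205]), np.float64(0.0033))]
grille scene centre [0.58619013 0.34687363 0.13      ]
fin scene top [ 0.57645099 -0.03800133  0.071     ] fin mid [ 0.57959757 -0.03717824  0.057     ]
fin side top [ 0.58409736 -0.04188081  0.071     ]
proj fin top wrist [np.float64(283.9809075909044), np.float64(214.13380321655234)] [np.float64(281.8438573630506), np.float64(206.97568334355853)]
jar [0.75402765 0.16404169 0.075     ] ring [0.38433523 0.12961378 0.02      ]
```

```bash
python3 -m creep '{"xyz":[[-60,-15,0],[-60,-15,0],[-60,-15,0],[-60,-15,0],[-49,-27,0]],"spin":[0,0,0,0,0]}' 0 20
```

```text
time_s: 0.78
ee_pos: [0.4621, -0.291, 0.2271]
eef_rot: [-3.141, -0.0, 1.57]
force: [0.5, 0.1, -0.8]
grip_width: 0.0476
```

```bash
python3 -m creep '{"xyz":[[2,0,50],[0,0,50],[0,0,35],[0,0,0],[0,0,0]],"spin":[0,0,0,0,0]}'
python3 - <<'E'
from h import *
snap('scene','s1');snap('side','d1')
a,_=load('s1');b,_=load('d1')
cv2.imwrite('pics/c7.png',np.hstack([cv2.resize(a[145:245,120:220],None,fx=4,fy=4),cv2.resize(b[115:215,250:350],None,fx=4,fy=4)])[:,:,::-1])
E
```

```text
time_s: 1.4
ee_pos: [0.4636, -0.2874, 0.0939]
eef_rot: [3.14, 0.001, 1.571]
force: [-0.3, 0.3, 0.8]
grip_width: 0.0004
```

View pics/c7.png

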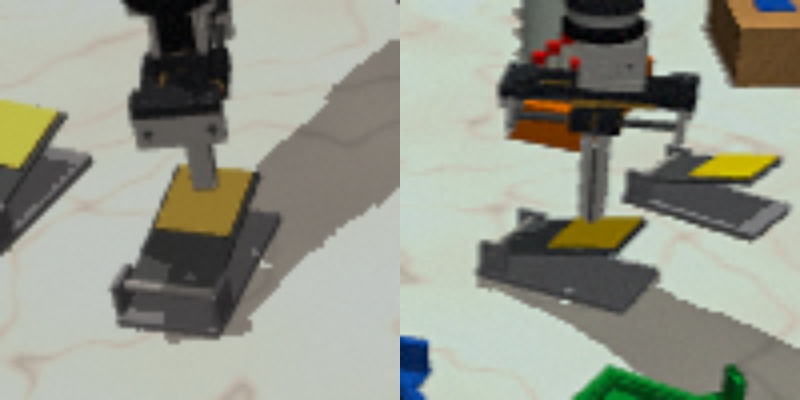

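```bash
python3 -m creep '{"xyz":[[0,0,10],[0,0,8],[0,0,8],[0,0,5],[0,0,0]],"spin":[0,0,0,0,0]}'
```

```text
time_s: 2.12
ee_pos: [0.4626, -0.2869, 0.0612]
eef_rot: [-3.141, -0.001, 1.571]
force: [-4.8, 1.5, 7.9]
grip_width: 0.0005
```

```bash
python3 -m creep '{"xyz":[[0,0,2],[0,0,0],[0,0,0]],"spin":[0,0,0]}'
```

```text
time_s: 2.5
ee_pos: [0.4627, -0.287, 0.0605]
eef_rot: [-3.141, -0.0, 1.571]
force: [-10.5, 4.6, 22.2]
grip_width: 0.0006
```

```bash
python3 -c "
from h import *
snap('side','d2')"
python3 -m creep '{"xyz":[[0,0,-10],[0,0,-25],[0,0,-50],[0,0,-30]],"spin":[0,0,0,0]}' 60 8
python3 - <<'E'
from h import *
snap('side','d3')
b,_=load('d2');c,_=load('d3')
cv2.imwrite('pics/c8.png',np.hstack([cv2.resize(x[115:215,250:350],None,fx=4,fy=4) for x in (b,c)])[:,:,::-1])
E
```

```text
time_s: 3.05
ee_pos: [0.4633, -0.2872, 0.1762]
eef_rot: [3.14, 0.001, 1.571]
force: [-0.4, -0.6, -0.5]
grip_width: 0.0368
```

View pics/c8.png

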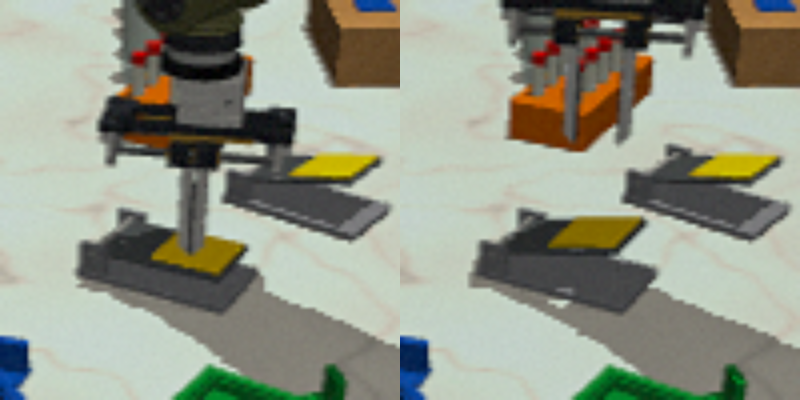

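```bash
python3 -m creep '{"xyz":[[54,25,0],[54,25,0],[54,25,0],[54,25,0],[30,22,0]],"spin":[0,0,0,0,0]}' 60 8
python3 -m creep '{"xyz":[[0,0,0],[0,0,0],[0,0,0]],"spin":[0.164,0,0]}'
python3 - <<'E'
from h import *
for n in('wrist','scene','side'): snap(n,n+'4')
o=ctrl.get_obs();print(o['ee_pos'],o['eef_rot'])
E
```

```text
time_s: 3.72
ee_pos: [0.5856, -0.0384, 0.1738]
eef_rot: [-3.141, -0.0, 1.573]
force: [-0.3, -1.1, -0.5]
grip_width: 0.0601
time_s: 4.1
ee_pos: [0.5848, -0.0414, 0.1741]
eef_rot: [-3.141, 0.0, 1.41]
force: [-0.1, -0.7, 0.4]
grip_width: 0.0602
[ 0.58488498 -0.04140467  0.1744363 ] [ 3.14152317e+00 -1.90589575e-05  1.40786254e+00]
```

View pics/wrist4.png

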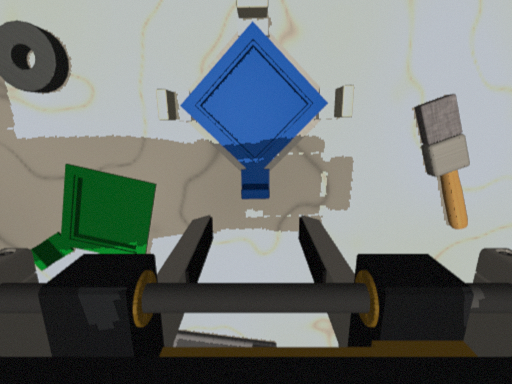

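```bash
python3 - <<'E'
from h import *
w,m=load('wrist4')
cv2.imwrite('pics/c9.png',cv2.resize(w[150:220,205:305],None,fx=8,fy=8,interpolation=cv2.INTER_CUBIC)[:,:,::-1])
for p,z in [((253,22),.043),((181,103),.043),((327,103),.043)]: print(p,onz(m,*p,z))
k=cv2.inRange(cv2.cvtColor(w,cv2.COLOR_RGB2HSV),(105,150,30),(130,255,255))
for r in range(160,202,3):
    c=np.where(k[r])[0]; print(r,c.min() if len(c) else 0,c.max() if len(c) else 0, onz(m,255,r,.071).round(4),onz(m,255,r,.043).round(4),w[r,255])
E
```

```text
(253, 22) [0.60927014 0.11917453 0.043     ]
(181, 103) [0.52617734 0.05933117 0.043     ]
(327, 103) [0.67080587 0.03583697 0.043     ]
160 238 270 [ 0.591  -0.0053  0.071 ] [ 0.5903 -0.0093  0.043 ] [ 44  96 177]
163 242 267 [ 0.5905 -0.0081  0.071 ] [ 0.5897 -0.0124  0.043 ] [13 47 97]
166 245 264 [ 0.59  -0.011  0.071] [ 0.5892 -0.0156  0.043 ] [ 20  51 103]
169 246 267 [ 0.5896 -0.0139  0.071 ] [ 0.5887 -0.0188  0.043 ] [ 11  52 103]
172 242 268 [ 0.5891 -0.0168  0.071 ] [ 0.5882 -0.022   0.043 ] [ 20  54 103]
175 242 268 [ 0.5886 -0.0197  0.071 ] [ 0.5877 -0.0252  0.043 ] [ 22  57 106]
178 242 268 [ 0.5881 -0.0226  0.071 ] [ 0.5871 -0.0284  0.043 ] [ 16  53 104]
181 242 268 [ 0.5877 -0.0255  0.071 ] [ 0.5866 -0.0317  0.043 ] [ 21  52 105]
184 242 268 [ 0.5872 -0.0285  0.071 ] [ 0.5861 -0.035   0.043 ] [ 5 26 55]
187 243 267 [ 0.5867 -0.0315  0.071 ] [ 0.5855 -0.0382  0.043 ] [ 9 24 53]
190 242 268 [ 0.5862 -0.0345  0.071 ] [ 0.585  -0.0416  0.043 ] [17 52 97]
193 242 268 [ 0.5857 -0.0375  0.071 ] [ 0.5845 -0.0449  0.043 ] [ 20  53 103]
196 242 268 [ 0.5852 -0.0405  0.071 ] [ 0.5839 -0.0482  0.043 ] [ 15  51 103]
199 0 0 [ 0.5847 -0.0435  0.071 ] [ 0.5834 -0.0516  0.043 ] [113 110 107]
```

View pics/c9.png

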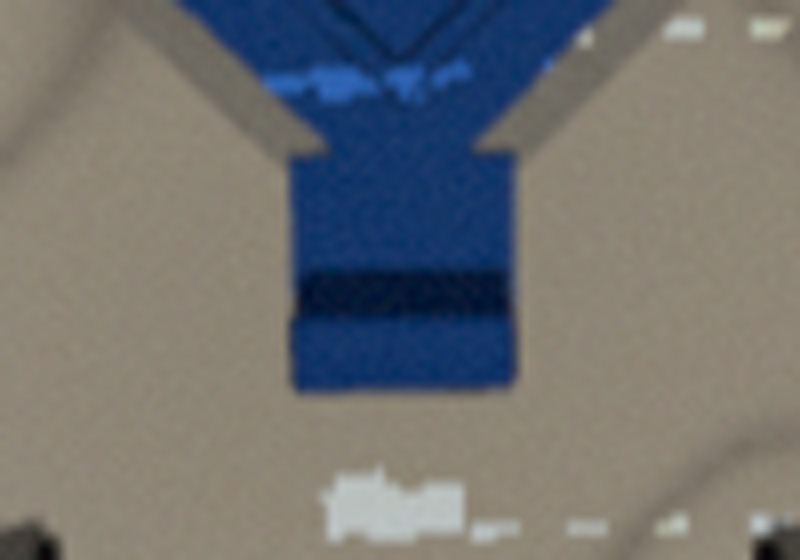

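```bash
python3 -m creep '{"xyz":[[3,0,40],[0,0,40],[0,0,28],[0,0,0]],"spin":[0,0,0,0]}' 50 8
python3 -m creep '{"xyz":[[0,0,0],[0,0,0]],"spin":[0,0]}'
python3 - <<'E'
from h import *
for n in('scene','side'): snap(n,n+'5')
a,_=load('scene5');b,_=load('side5')
cv2.imwrite('pics/c10.png',np.hstack([cv2.resize(x,None,fx=4,fy=4) for x in (a[150:250,215:315],b[150:250,200:300])])[:,:,::-1])
E
```

```text
time_s: 4.75
ee_pos: [0.5845, -0.0382, 0.0649]
eef_rot: [-3.138, 0.0, 1.407]
force: [-0.8, 0.7, 0.9]
grip_width: 0.0502
time_s: 5.0
ee_pos: [0.5862, -0.0382, 0.068]
eef_rot: [3.139, -0.0, 1.407]
force: [0.1, 0.2, 0.5]
grip_width: 0.0498
```

View pics/c10.png

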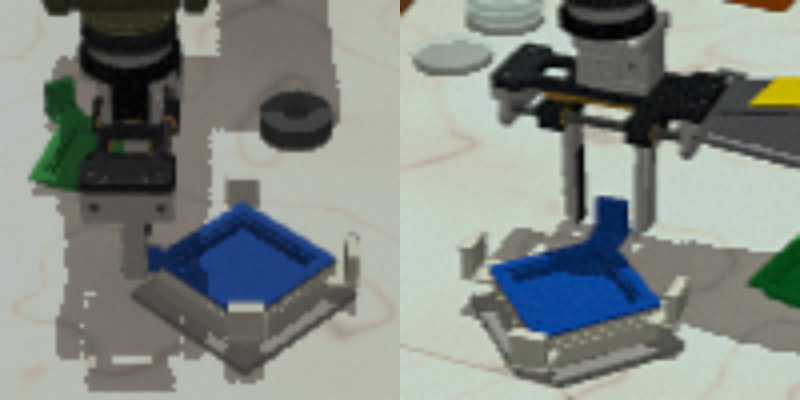

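```bash
python3 -m creep '{"xyz":[[0,0,1],[0,0,0],[0,0,0],[0,0,0],[0,0,0]],"spin":[0,0,0,0,0]}' 10 10
python3 -m creep '{"xyz":[[0,0,0],[0,0,0]],"spin":[0,0]}'
```

```text
time_s: 5.72
ee_pos: [0.5855, -0.038, 0.0655]
eef_rot: [3.142, 0.0, 1.407]
force: [-0.6, -1.3, 0.4]
grip_width: 0.0281
time_s: 5.98
ee_pos: [0.5855, -0.038, 0.0655]
eef_rot: [3.142, 0.0, 1.407]
force: [0.4, -0.1, 1.0]
grip_width: 0.0281
```

```bash
python3 -m creep '{"xyz":[[0.5,0,-4],[0.5,0,-4],[0,0,0]],"spin":[0,0,0]}'
python3 - <<'E'
from h import *
for n in('scene','side'): snap(n,n+'6')
a,_=load('scene6');b,_=load('side6')
cv2.imwrite('pics/c11.png',np.hstack([cv2.resize(x,None,fx=4,fy=4) for x in (a[150:250,215:315],b[150:250,200:300])])[:,:,::-1])
E
```

```text
time_s: 6.35
ee_pos: [0.5858, -0.037, 0.074]
eef_rot: [3.141, -0.0, 1.407]
force: [-1.6, 0.2, 0.2]
grip_width: 0.0278
```

View pics/c11.png

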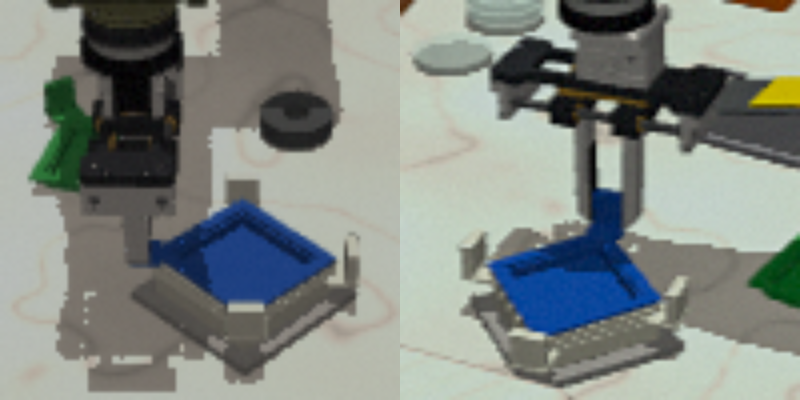

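```bash
cat > trk.py <<'E'
from h import *
import sys
def blue(f):
    a,m=load(f); k=cv2.inRange(cv2.cvtColor(a,cv2.COLOR_RGB2HSV),(105,130,30),(130,255,255))
    k[:180]=0;k[245:]=0;k[:,:200]=0;k[:,320:]=0
    ys,xs=np.where(k); r=lambda i:(xs[i],ys[i])
    print(f,'top',r(ys.argmin()),'left',r(xs.argmin()),'right',r(xs.argmax()),'bottom',r(ys.argmax()))
for f in sys.argv[1:]: blue(f)
E
python3 trk.py scene5 scene6 side5 side6
python3 - <<'E'
from h import *
for c in('scene5','side5'):
    _,m=load(c)
    for nm,X in (('fin',(.585,-.038,.071)),('far',(.6103,.1188,.043)),('L',(.526,.059,.043)),('R',(.671,.036,.043))):
        print(c,nm,np.round(proj(m,X),1),np.round(np.array(proj(m,np.add(X,(0,0,.01))))-proj(m,X),2))
E
```

```text
scene5 top (np.int64(274), np.int64(201)) left (np.int64(252), np.int64(212)) right (np.int64(298), np.int64(214)) bottom (np.int64(270), np.int64(226))
scene6 top (np.int64(275), np.int64(200)) left (np.int64(253), np.int64(210)) right (np.int64(298), np.int64(214)) bottom (np.int64(271), np.int64(225))
side5 top (np.int64(250), np.int64(199)) left (np.int64(223), np.int64(216)) right (np.int64(264), np.int64(224)) bottom (np.int64(237), np.int64(233))
side6 top (np.int64(248), np.int64(197)) left (np.int64(222), np.int64(216)) right (np.int64(264), np.int64(223)) bottom (np.int64(237), np.int64(233))
scene5 fin [249.  207.2] [-0.1  -2.47]
scene5 far [298.9 214.4] [ 0.13 -2.42]
scene5 L [276.2 200.1] [ 0.03 -2.37]
scene5 R [276.3 229.5] [ 0.03 -2.45]
side5 fin [252.5 200.1] [-0.05 -2.59]
side5 far [232.8 234.3] [-0.15 -2.7 ]
side5 L [264.4 226. ] [ 0.01 -2.66]
side5 R [221.4 216.6] [-0.19 -2.59]
```

```bash
python3 -m creep '{"xyz":[[0.5,0,-4],[1,0,-4],[1,0,-4],[0,0,0]],"spin":[0,0,0,0]}'
python3 - <<'E'
from h import *
for n in('scene','side'): snap(n,n+'7')
a,_=load('scene7');b,_=load('side7')
cv2.imwrite('pics/c12.png',np.hstack([cv2.resize(x,None,fx=4,fy=4) for x in (a[150:250,215:315],b[150:250,200:300])])[:,:,::-1])
E
python3 trk.py scene7 side7
```

```text
time_s: 6.95
ee_pos: [0.5863, -0.0349, 0.086]
eef_rot: [3.141, 0.0, 1.407]
force: [-0.5, -4.1, 0.3]
grip_width: 0.0278
scene7 top (np.int64(274), np.int64(199)) left (np.int64(252), np.int64(213)) right (np.int64(298), np.int64(214)) bottom (np.int64(271), np.int64(224))
side7 top (np.int64(248), np.int64(194)) left (np.int64(222), np.int64(214)) right (np.int64(264), np.int64(222)) bottom (np.int64(237), np.int64(233))
```

View pics/c12.png

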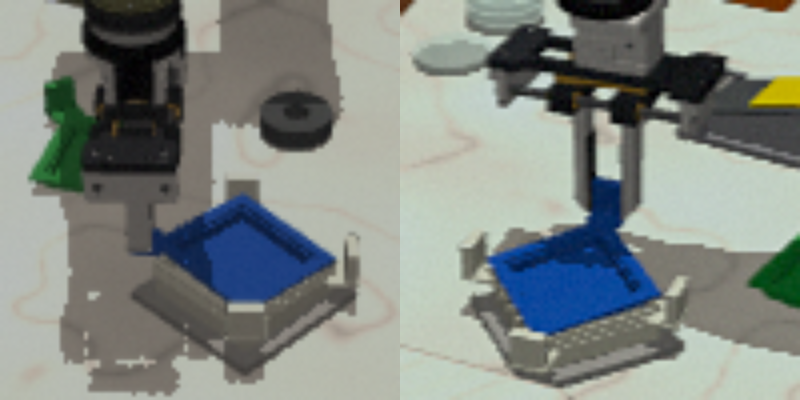

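```bash
python3 -m creep '{"xyz":[[-1,0,-3],[0,0,0],[0,0,0]],"spin":[0,0,0]}'
python3 - <<'E'
from h import *
for n in('scene','side'): snap(n,n+'8')
E
python3 trk.py scene8 side8
```

```text
time_s: 7.42
ee_pos: [0.5859, -0.0356, 0.0884]
eef_rot: [-3.142, -0.0, 1.407]
force: [-0.6, -2.3, 0.7]
grip_width: 0.0281
scene8 top (np.int64(275), np.int64(198)) left (np.int64(253), np.int64(207)) right (np.int64(297), np.int64(214)) bottom (np.int64(271), np.int64(224))
side8 top (np.int64(248), np.int64(193)) left (np.int64(222), np.int64(214)) right (np.int64(264), np.int64(221)) bottom (np.int64(233), np.int64(232))
```

```bash
python3 -m creep '{"xyz":[[0,0,0],[0,0,0],[0,0,0],[0,0,-5],[0,0,-5]],"spin":[0,0,0,0,0]}' - 55
python3 -m creep '{"xyz":[[0,0,-5],[0,0,-5],[0,0,0]],"spin":[0,0,0]}'
python3 - <<'E'
from h import *
for n in('scene','side'): snap(n,n+'9')
a,_=load('scene9');b,_=load('side9')
cv2.imwrite('pics/c13.png',np.hstack([cv2.resize(x,None,fx=4,fy=4) for x in (a[150:250,215:315],b[150:250,200:300])])[:,:,::-1])
E
python3 trk.py scene9 side9
```

```text
time_s: 8.15
ee_pos: [0.586, -0.0354, 0.0989]
eef_rot: [3.141, -0.0, 1.407]
force: [-0.5, -0.4, -0.6]
grip_width: 0.0275
time_s: 8.52
ee_pos: [0.5861, -0.0356, 0.1089]
eef_rot: [3.141, -0.0, 1.407]
force: [-0.1, 0.1, -0.5]
grip_width: 0.0276
scene9 top (np.int64(275), np.int64(193)) left (np.int64(250), np.int64(207)) right (np.int64(298), np.int64(209)) bottom (np.int64(275), np.int64(222))
side9 top (np.int64(248), np.int64(188)) left (np.int64(222), np.int64(208)) right (np.int64(264), np.int64(216)) bottom (np.int64(233), np.int64(228))
```

View pics/c13.png

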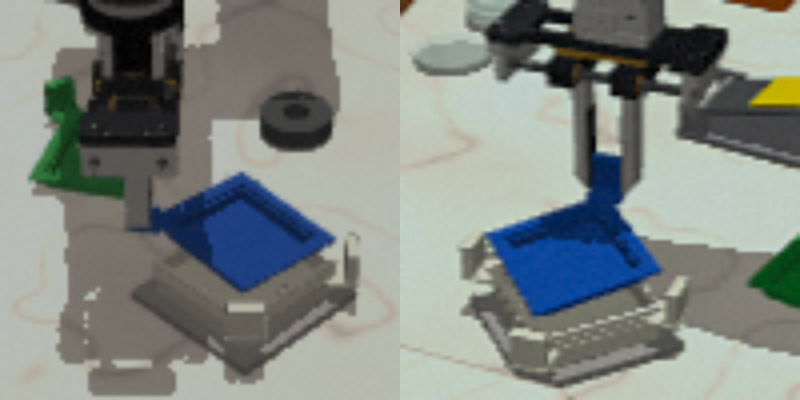

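```bash
python3 -m creep '{"xyz":[[0,0,-10],[0,0,-18],[0,0,-18],[0,0,-14],[0,0,-6]],"spin":[0,0,0,0,0]}'
python3 -m creep '{"xyz":[[10,-4,0],[20,-8,0],[25,-10,0],[25,-10,0],[25,-10,0]],"spin":[0,0,0,0,0]}'
python3 -m creep '{"xyz":[[25,-10,0],[22,-8,0],[12,-5,0],[8,-2,0],[0,0,0]],"spin":[0,0,0,0,0]}'
python3 - <<'E'
from h import *
for n in('scene','side','wrist'): snap(n,n+'10')
E
```

```text
time_s: 9.25
ee_pos: [0.5862, -0.0356, 0.1758]
eef_rot: [3.14, -0.0, 1.407]
force: [-0.1, -0.5, -1.6]
grip_width: 0.0276
time_s: 9.88
ee_pos: [0.5606, 0.077, 0.1739]
eef_rot: [-3.141, 0.0, 1.408]
force: [-0.2, -0.1, -0.5]
grip_width: 0.0278
time_s: 10.5
ee_pos: [0.5478, 0.1453, 0.1743]
eef_rot: [-3.141, 0.0, 1.407]
force: [-0.3, -0.2, -0.8]
grip_width: 0.0277
```

View pics/scene10.png

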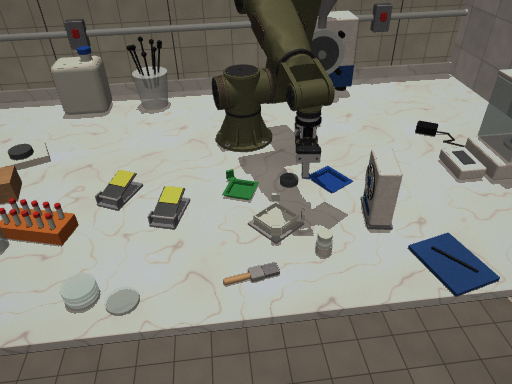

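View pics/side10.png

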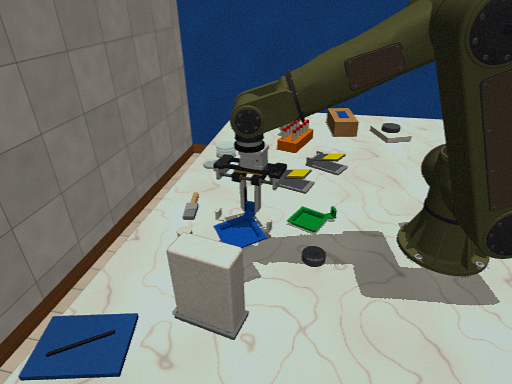

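View pics/wrist10.png

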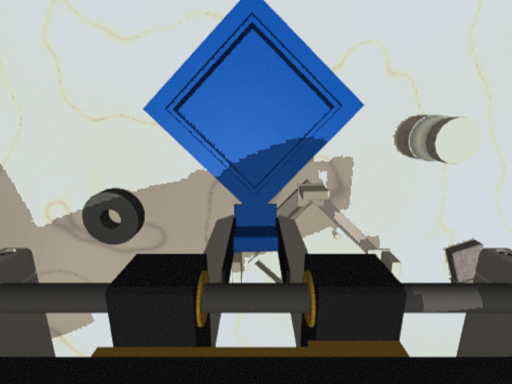

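```bash
python3 - <<'E'
from h import *
for f,x,y in(('scene10',300,150),('side10',200,190)):
    a,m=load(f);cr=cv2.resize(a[y:y+70,x:x+100],None,fx=8,fy=8,interpolation=cv2.INTER_CUBIC);cv2.imwrite('pics/z_'+f+'.png',cr[:,:,::-1])
E
```

View pics/z_scene10.png

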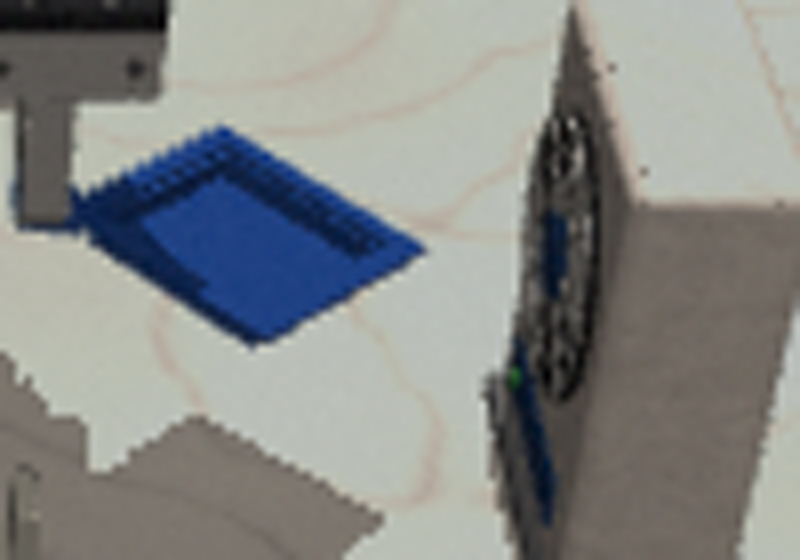

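View pics/z_side10.png

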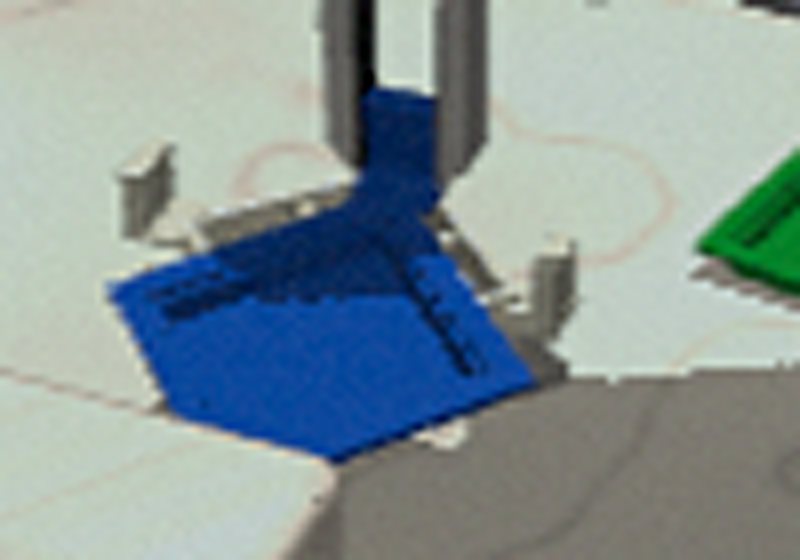

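```bash
python3 - <<'E'
from h import *
_,s=load('scene10');_,d=load('side10');_,w=load('wrist10')
L=lambda a,b:(300+a/8,150+b/8); D=lambda a,b:(200+a/8,190+b/8)
# -x corner (wrist left), +x corner (wrist right), far corner
A=[tri(w,(143,106),s,L(222,126)),tri(w,(143,106),d,D(535,382)),tri(s,L(222,126),d,D(535,382))]
B=[tri(w,(363,104),s,L(255,345)),tri(w,(363,104),d,D(110,290)),tri(s,L(255,345),d,D(110,290))]
C=[tri(w,(254,-2),s,L(425,250))]
for n,X in(('A',A),('B',B),('C',C)):
    for p,e in X: print(n,p.round(4),round(e,4))
a,b=[np.mean([p for p,_ in X],0) for X in(A,B)]
mid=(a+b)/2; c=C[0][0]; v=c-mid
print('mid rim',mid,'diag',np.linalg.norm(a-b),'half',np.linalg.norm(v),'pitch',np.degrees(np.arcsin(v[2]/np.linalg.norm(v))),'roll',np.degrees(np.arcsin((b-a)[2]/np.linalg.norm(b-a))))
print('hold',.5616,.2266,.13)
o=ctrl.get_obs();print(o['ee_pos'],o['force'],o['moment'])
E
```

```text
A [0.4865 0.2384 0.1367] 0.001
A [0.4865 0.2381 0.1394] 0.0024
A [0.4865 0.237  0.138 ] 0.0024
B [0.6345 0.2136 0.1353] 0.0042
B [0.6323 0.2156 0.1388] 0.0028
B [0.6329 0.2115 0.1348] 0.0011
C [0.5727 0.296  0.1268] 0.0047
mid rim [0.55987048 0.22569924 0.13715284] diag 0.1487248839661792 half 0.07220004672514348 pitch -8.242405483335153 roll -0.6822502397422537
hold 0.5616 0.2266 0.13
[0.54797787 0.14451853 0.17439134] [ 0.24738346 -0.35785622 -0.81006039] [-0.07862304  0.03580725 -0.00448154]
```

```bash
python3 -m creep '{"xyz":[[0,0,0],[0,0,0],[0,0,0],[0,0,0],[0,0,0]],"spin":[0,0,0,0,0]}'
python3 -m creep '{"xyz":[[0,0,0],[0,0,0],[0,0,0],[0,0,0],[0,0,0]],"spin":[0,0,0,0,0]}'
python3 - <<'E'
from h import *
for n in('scene','side','wrist'):
    snap(n,n+'11'); a,_=load(n+'10');b,_=load(n+'11'); print(n,np.abs(a.astype(int)-b).max(2).__gt__(60).sum())
a,_=load('scene0');b,_=load('scene11')
cv2.imwrite('pics/c14.png',np.vstack([cv2.resize(x[170:290,215:345],None,fx=3,fy=2.4) if 0 else cv2.resize(x[170:290,215:345],None,fx=2.5,fy=2.5) for x in(a,b)])[:,:,::-1])
E
```

```text
time_s: 11.28
ee_pos: [0.5479, 0.1451, 0.1744]
eef_rot: [-3.142, -0.0, 1.407]
force: [-0.7, -1.1, -1.8]
grip_width: 0.0277
time_s: 11.9
ee_pos: [0.5479, 0.1451, 0.1745]
eef_rot: [-3.142, -0.0, 1.407]
force: [-0.2, 0.4, -0.0]
grip_width: 0.0274
scene 17
side 6
wrist 45
```

View pics/c14.png

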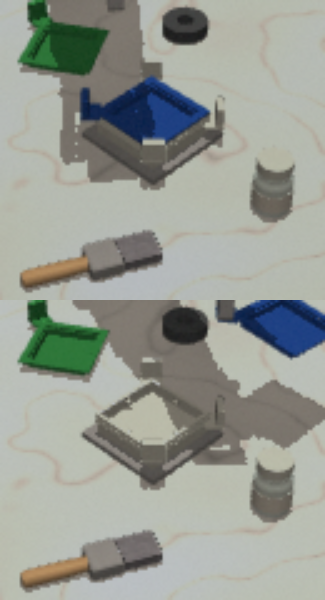

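Rack, jar, ring weight, brush and green tray are where they were. The blue tray stays still, so I'm handing in.

```bash
python3 -c "
from station import ctrl
print(ctrl.hand_in())"
```

```text
the job is handed in; nothing more can be done
None
```

I carried out the whole task and handed it in at about 12 s of the allowed 59 s. No verdict was reported, so what follows rests on my own checks.

- **Pedal:** I pressed the left-hand pedal to its stop, where the force rose to 22 N with no further travel. The side picture after release shows it back up.
- **Peel:** I gripped the blue tray's fin across its width with a light grip and raised it about 23 mm. The far corner had moved by at most a pixel or two (under 6 mm), so it stayed down. Then I gripped at 55 N and lifted the tray free, with no sign of the rack moving.
- **Hold:** Measured from the corners across the three cameras, the tray's middle is at about (0.560, 0.226, 0.129). I estimate the hold point at (0.562, 0.227, 0.130), with perhaps 1 cm of uncertainty from locating the ioniser's front.
- **Level and still:** The tray kept an 8° tilt from the peel, which I left because the limit is 15°. It did not sag or move in 1.25 s of waiting.
- **Surroundings:** The before and after pictures show the rack, jar, ring weight and brush in place. The arm and tray stayed clear of the ioniser.

One reading didn't fit: during the peel the wrist force showed no clear downward pull, though about 4 N was expected. I judged the peel from the pictures instead.

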